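# Set the index wheel of a key machine to its pointer and lock it

### The job

Turn the toothed index wheel of the key machine by its rim (dragging it round with shut fingertips resting on the flat top works well) until the white engraved mark faces the yellow pointer, and only then push the blue-tabbed lock bolt fully home towards the wheel. The wheel sits on a coarse screw thread, so feel its rim sink or rise as it turns and never put more than 20 N on wheel or bolt. Leave the padlock, the door knob and the spray can where they are, and finish clear of the machine with the mark still at the pointer.

Things in the scene. Friction and masses are not known exactly. Their poses are not given: they have to be found in the camera images.
- wheel_centre (a point): fixed point on the wheel's axis, 34 mm above the red casing's flat top (60 mm above the bench): the height of the rim's top once the mark faces the pointer. Wheel: axis vertical, dark flat flange 132 mm in diameter, in its middle a pale disc 68 mm across and a hub cap 26 mm across, 4 mm high. Drag on the dark ring, 50 to 55 mm from the axis. Axes: x to the pointer, y to the lock bolt, z up
- pointer_tip (a point): tip of the fixed yellow pointer, 69 mm from the wheel's axis, 4 mm below wheel_centre; its red post, 20 mm wide, stands outside the wheel and is lower than the rim
- wheel (a joint): angle of the white engraved mark (radial line on the rim's top, 4 x 30 mm) from the pointer, rad, counter-clockwise from above positive, 0 facing it; stops at -0.8 and 2.8. Turning takes 0.27 N m (5 N along the rim; pressed too lightly the finger slips); it stays where left. The rim stands up to 7 mm above wheel_centre at first and sinks on its thread as the angle shrinks; it is hard: 1 mm lower presses 5 to 20 N more
- bolt (a joint): how far the lock bolt has been pushed towards the wheel, m; 0 withdrawn, 0.024 fully home against a hard stop. It slides with about 3 N of friction and stays where it is left
- padlock: brass padlock standing on the bench, 22 x 44 mm, 72 mm high; origin at the centre of its underside; leave alone
- door_knob: brass door knob standing on its rose, 64 mm across, 61 mm high; origin at the centre of its underside; leave alone
- spray_can: spray can, 52 mm across, 130 mm high; origin at the centre of its underside; leave alone
- bolt_tab (a point): centre of the top of the bolt's blue upright tab: 30 mm wide, 12 mm thick along its travel, its top 36 mm above the casing's top (2 mm above wheel_centre). Withdrawn it stands 131 mm from the wheel's axis, with 33 mm of bare casing outside it; push on its outer face straight towards the axis

How it is judged:
By the outcome, as a careful person would: the job done as asked, in the order asked, and still so for the second after the job is handed in, with the robot touching nothing.
It also fails if it takes over 72 s, if anything falls off the work surface, if the arm or the gripper's body presses on something with over 40 N, if the wrist force passes 120 N, or if a joint passes its speed limit or range.

### The arm

A 6-joint arm with a two-finger parallel gripper is mounted at the origin on the work surface. World frame = base frame: x ahead of the robot, y to its left, z up, the work surface at z = 0. Lengths are in m, angles in rad, forces in N, time in s.
With the tool pointing down it reaches from about 0.375 to 0.75 m from the base axis. Payload 9 kg.
Tool frame: the origin (TCP) lies at the very end of the fingers, on their centre line; the grasp point (between the pads) lies 19 mm behind it; z points along the fingers, y is the line along which they close (so a half turn about z gives the same grasp; the last joint's range is limited). The gripper opens to 85 mm and grips with 20 to 120 N. Pads are 22 mm wide; open, the fingers measure 114 mm over their backs; the gripper's body (76 mm by 85 mm) begins 54 mm behind the grasp point. The pads swing forward as they close: fully open they stand 13 mm farther back than shut.
Start: joints at [-1.519, 0.104, 0.097, 1.564, 0, 1.353], TCP at [0.16, -0.578, 0.231] pointing down, gripper open.
Joint ranges: [-2.99, 2.99], [-0.84, 1.86], [-1.1, 1.16], [-1.84, 2.11], [-1.51, 1.56], [-3.14, 3.14]. Speed limits (rad/s): [2.22, 2.22, 2.57, 3.14, 3.14, 3.14].

### API

Orientations are given as a unit quaternion [x, y, z, w].
In Python, from cell import monitor, vision, job gives the robot as it stands. The module is installed in compiled form; this text tells all that it offers.
- The arm moves only by the tool carry_out, never from a script. Its arguments are lists of equal length, an entry for each row: "dp": the shift along the tool's x, y, z normalised to -1 to 1, where 1 is 50 cm, a list of three; "delta_rot": the turn, a rotation vector about the tool's x, y, z normalised to -1 to 1, where 1 is 2 rad, a list of three; "jaw": the opening, from -1 (shut) to 1 (fully open), so that 0 is half open. In form: {"dp": [[tx, ty, tz], ...], "delta_rot": [[ax, ay, az], ...], "jaw": [jaw, ...]}. A call has exactly 8 rows; each row is the pose to reach, as a shift and turn from the pose commanded when the call began, along the tool's axes at that moment; what a row does not reach only later rows make up. A row lasts 1/10 s, in which the tool goes at most 50 mm and 8.59 degrees, less where a joint would pass 70% of its speed; a pose out of reach is approached as far as the arm can. A call with a number of a shift or a turn outside -1 to 1 is refused whole. A call with a gripper value outside its range is refused whole. The fingers move at their own pace and stop on an object; the grip force is fixed at half the most. Time passes only in rows, so rows that repeat a pose let the fingers close, or fill a call up. It gives the time, the measured TCP pose, the force, the opening and the grip force at its end, in the units of the state.
- monitor.sense(): the state, without advancing time (a new reading comes with each control period).
- vision.snapshot(name): name is "side" or "top"; returns a dict with "img" (400x640x3 uint8, red, green, blue), "camera_matrix" (3x3 intrinsics, pixels), "dist_coeffs" ([k1, k2, p1, p2, k3] as OpenCV has them; the pictures are not rectified), "R" (3x3) and "t" (3): a world point X has camera coordinates R X + t. Camera axes: x right, y down, z forward; pixel columns grow to the right and rows downward; lengths in m; the calibration is good to about 2 mm. A picture is of the moment at which its call begins. There is no depth.
- job.finish_job(): hands the job in; it is judged then, once.
The state is a dict: "clock": time; "q": joint angles; "joint_vel": joint speeds; "tau": joint torques, N m; "tool_pos": TCP position; "ee_rot": TCP orientation; "contact_force": force on the tool from outside, world axes, zero at the start; "ft_torque": the same for the moment, N m; "opening": finger opening in m; "grip_force": force on a finger pad.
Only numpy, scipy, OpenCV 4.12 (cv2) and the standard library are available. Lean on these libraries where they do the work, as an engineer would, in place of code of your own. Each camera call takes 0.05 s, during which the arm holds its last target. There are 200 camera calls.

## Working session

There is one attempt and no reset: what is moved stays moved. The work goes in short steps, Python scripts to look and compute and a tool call to move; the robot and the scene stay as the last step left them, time stands still between calls to the robot, and variables do not carry over. Pictures are saved under pics/ and viewed, at most 10 in all, crops included, and the job is handed in when it is done.

Besides the shell and the picture viewer there is one more tool, called after "Call:" by a JSON object that holds its "fn" and its "kwargs". carry_out: Moves the arm, as the interface text tells. Its arguments: {"type":"object","properties":{"dp":{"type":"array","items":{"type":"array","items":{"type":"number","minimum":-1,"maximum":1}}},"delta_rot":{"type":"array","items":{"type":"array","items":{"type":"number","minimum":-1,"maximum":1}}},"jaw":{"type":"array","items":{"type":"number"}}},"required":["dp","delta_rot","jaw"]}

```bash
mkdir -p pics; cat > h.py <<'E'
import numpy as np, cv2
from cell import monitor, vision, job
def ray(s,px,z):
    p=cv2.undistortPoints(np.array([[px]],float),np.array(s["camera_matrix"]),np.array(s["dist_coeffs"]))[0,0]
    R=np.array(s["R"]);t=np.array(s["t"]); c=-R.T@t; d=R.T@np.array([p[0],p[1],1]); return c+d*(z-c[2])/d[2]
def proj(s,X):
    return cv2.projectPoints(np.array([X],float),cv2.Rodrigues(np.array(s["R"]))[0],np.array(s["t"],float),np.array(s["camera_matrix"]),np.array(s["dist_coeffs"]))[0][0,0]
def st():
    s=monitor.sense(); 
    for k in("clock","tool_pos","ee_rot","contact_force","opening"): print(k,np.round(s[k],4))
    return s
def shot(n,f=None,crop=None,sc=1):
    s=vision.snapshot(n); im=s["img"][:,:,::-1]
    if f:
        if crop: im=im[crop[1]:crop[3],crop[0]:crop[2]]
        cv2.imwrite("pics/"+f,cv2.resize(im,None,fx=sc,fy=sc,interpolation=cv2.INTER_CUBIC))
    return s
E
python3 - <<'E'
from h import *
st()
a=shot("top","t0.png");b=shot("side","s0.png")
for s in(a,b): print(-np.array(s["R"]).T@np.array(s["t"]))
np.save("top0.npy",a,allow_pickle=True);np.save("side0.npy",b,allow_pickle=True)
E
```

```text
clock 0.0
tool_pos [ 0.1599 -0.578   0.2305]
ee_rot [ 9.909e-01  1.345e-01  1.000e-04 -7.000e-04]
contact_force [ 0.3081 -0.675   0.4651]
opening 0.0857
[ 0.44542551 -0.01668035  0.90734402]
[0.54760712 0.52849523 0.58053998]
```

View pics/t0.png

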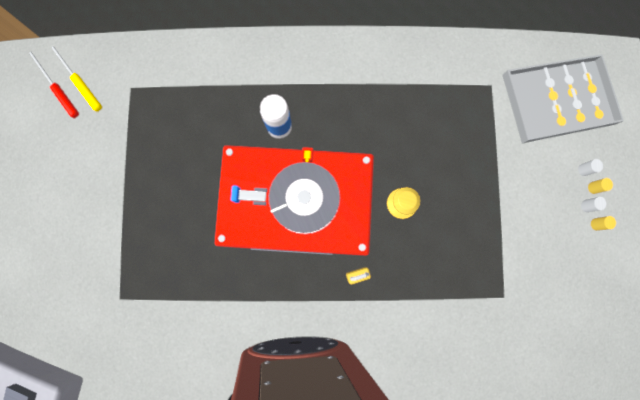

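View pics/s0.png

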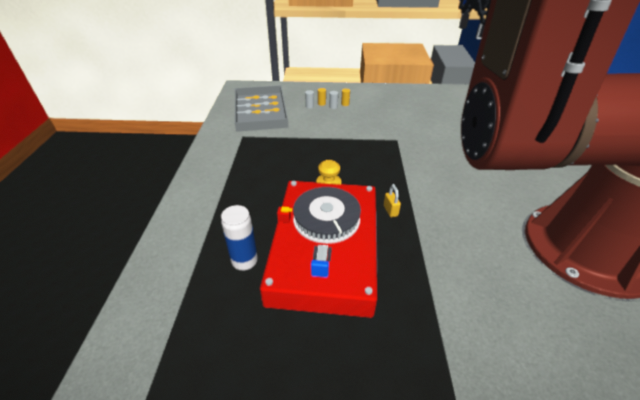

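Top view: wheel centre near (304,197), pointer (307,155), blue tab (235,194), mark from (288,205) to (272,211), i.e. roughly 2 rad CCW of the pointer. The side view shows the same, with the can by the pointer, and the padlock and knob on the other sides. Next I measure these.

```bash
cat >> h.py <<'E'
def blob(s,lo,hi,box):
    hsv=cv2.cvtColor(np.ascontiguousarray(s["img"]),cv2.COLOR_RGB2HSV); m=cv2.inRange(hsv,np.array(lo),np.array(hi))
    k=np.zeros_like(m);x0,y0,x1,y1=box;k[y0:y1,x0:x1]=m[y0:y1,x0:x1];return k
def cen(m):
    y,x=np.nonzero(m);return np.array([x.mean(),y.mean()]),len(x)
E
python3 - <<'E'
from h import *
a=np.load("top0.npy",allow_pickle=True).item();b=np.load("side0.npy",allow_pickle=True).item()
def tri(f):pass
# wheel: grey (low saturation) inside red casing
for n,s,box in(("top",a,(255,158,350,240)),("side",b,(288,184,366,240))):
    m=blob(s,(0,0,0),(180,90,255),box)
    c=max(cv2.findContours(m,cv2.RETR_EXTERNAL,cv2.CHAIN_APPROX_NONE)[0],key=cv2.contourArea)
    h=cv2.convexHull(c); print(n,cv2.boundingRect(c),cv2.fitEllipse(c))
    if n=="top":
        P=np.array([ray(s,p[0],.064)[:2] for p in h]).astype(np.float32); print("rim circle",cv2.minEnclosingCircle(P))
    w=blob(s,(0,0,190),(180,60,255),box); k=cv2.connectedComponentsWithStats(w)
    for st_,ce in zip(k[2][1:],k[3][1:]):
        if st_[4]>15: print(" white",st_,ce)
    y=blob(s,(20,120,120),(35,255,255),(295,145,320,165) if n=="top" else (275,200,300,225)); print(" yellow",cen(y),np.argwhere(y)[:,::-1].min(0),np.argwhere(y)[:,::-1].max(0))
    print(" ypt",ray(s,cen(y)[0],.056))
    bl=blob(s,(100,120,60),(130,255,255),(225,180,245,210) if n=="top" else (305,240,335,285)); print(" blue",cen(bl),ray(s,cen(bl)[0],.062),cv2.boundingRect(bl))
# hub centre and red casing screws
for p in((229,152),(366.5,160),(362,247.5),(221.5,239)):print("screw",ray(a,p,.028))
for p in((304.5,197.5),(272,211),(288,205)):print(ray(a,p,.066))
for p in((326,207),(341,234),(335,222)):print("side",ray(b,p,.066))
E
```

```text
top (269, 162, 70, 72) ((303.85272216796875, 197.6017608642578), (69.18111419677734, 69.98381042480469), 170.50247192382812)
rim circle ((0.5543848872184753, 0.01050001010298729), 0.06959168612957001)
 white [ 271  179   52   37 1177] [302.54375531 197.25828377]
 white [255 191  11  11 105] [259.75238095 195.58095238]
 white [305 223  23  10  28] [316.96428571 229.03571429]
 yellow (array([306.66666667, 155.29824561]), 57) [304 151] [310 161]
 ypt [0.63902989 0.00526042 0.056     ]
 blue (array([234.85106383, 193.4787234 ]), 94) [0.56289216 0.14514833 0.062     ] (232, 186, 7, 16)
side (294, 188, 66, 52) ((326.3418884277344, 214.27862548828125), (53.40034484863281, 68.15311431884766), 91.03083801269531)
 white [310 197  34  36 671] [326.94038748 208.71087928]
 white [294 218  30  22  92] [304.7826087  232.52173913]
 white [326 219  34  21  91] [346.84615385 233.27472527]
 yellow (array([285.86842105, 208.94736842]), 38) [282 207] [291 211]
 ypt [ 0.63670797 -0.02990319  0.056     ]
 blue (array([319.34765625, 267.91015625]), 256) [0.55999396 0.12701457 0.062     ] (311, 259, 17, 18)
screw [0.6537209  0.16562634 0.028     ]
screw [ 0.63497523 -0.116041    0.028     ]
screw [ 0.45763992 -0.1035814   0.028     ]
screw [0.47574002 0.17713032 0.028     ]
[0.55369568 0.0093567  0.066     ]
[0.52790949 0.07188284 0.066     ]
[0.53934026 0.04112599 0.066     ]
side [ 0.55191507 -0.0287693   0.066     ]
side [0.52113291 0.04686561 0.066     ]
side [0.53289044 0.01464608 0.066     ]
```

The two views disagree at the assumed height, so the machine likely stands on something raised. I'll triangulate it.

```bash
cat >> h.py <<'E'
def tri(a,b,pa,pb):
    M=[]
    ps=[]
    for s,p in((a,pa),(b,pb)):
        ps.append(cv2.undistortPoints(np.array([[p]],float),np.array(s["camera_matrix"]),np.array(s["dist_coeffs"]))[0].T)
        M.append(np.c_[np.array(s["R"]),np.array(s["t"])])
    X=cv2.triangulatePoints(M[0],M[1],ps[0],ps[1])[:,0];X=X[:3]/X[3]
    return X,np.linalg.norm(proj(a,X)-pa)
E
python3 - <<'E'
from h import *
a=np.load("top0.npy",allow_pickle=True).item();b=np.load("side0.npy",allow_pickle=True).item()
for n,p,q in(("hub",(304.5,197.3),(326.3,207.3)),("pointer",(306.7,155.3),(285.9,209)),("scr TL",(229,152),(269,281.5)),("scr TR",(366.5,160),(293.5,183.5)),("scr BR",(362,247.5),(369,189)),("scr BL",(221.5,239),(368.5,290.5)),("mark out",(272,211),(341,234)),("mat NE",(491,86),(243,139)),("mat SE",(503,298),(398,141))):
    print(n,tri(a,b,np.array(p,float),np.array(q,float)))
def crop(s,x0,y0,x1,y1,k): return cv2.resize(s["img"][y0:y1,x0:x1,::-1],(400,600) if 0 else None,fx=k,fy=k,interpolation=cv2.INTER_CUBIC)
A=crop(a,225,140,345,245,5)
B=crop(b,270,180,350,285,5)
B=cv2.resize(B,(200*2,525))if 0 else B
B=B[:,:]; w=np.zeros((525,800,3),np.uint8)
A2=cv2.resize(A,(460,402));B2=cv2.resize(B,(330,433)); w[:402,:460]=A2;w[:433,470:800]=B2
cv2.imwrite("pics/c0.png",w)
E
```

```text
hub (array([0.55041361, 0.008261  , 0.09927776]), np.float64(0.33818766550240487))
pointer (array([0.63144221, 0.00438183, 0.08813865]), np.float64(0.14165264238328296))
scr TL (array([0.64570199, 0.15879549, 0.06097253]), np.float64(0.10309097740643383))
scr TR (array([ 0.62810945, -0.11256095,  0.05864275]), np.float64(0.1297001343821954))
scr BR (array([ 0.45714989, -0.10056242,  0.05842318]), np.float64(0.035782773360484584))
scr BL (array([0.47504105, 0.16986193, 0.06065983]), np.float64(0.2252680996351144))
mark out (array([0.5239385 , 0.0695026 , 0.09053774]), np.float64(0.8439355781165145))
mat NE (array([ 0.81163939, -0.40598107, -0.01241349]), np.float64(0.7163728557315885))
mat SE (array([ 0.34782213, -0.40074859, -0.00342083]), np.float64(0.5534706726545217))
```

View pics/c0.png

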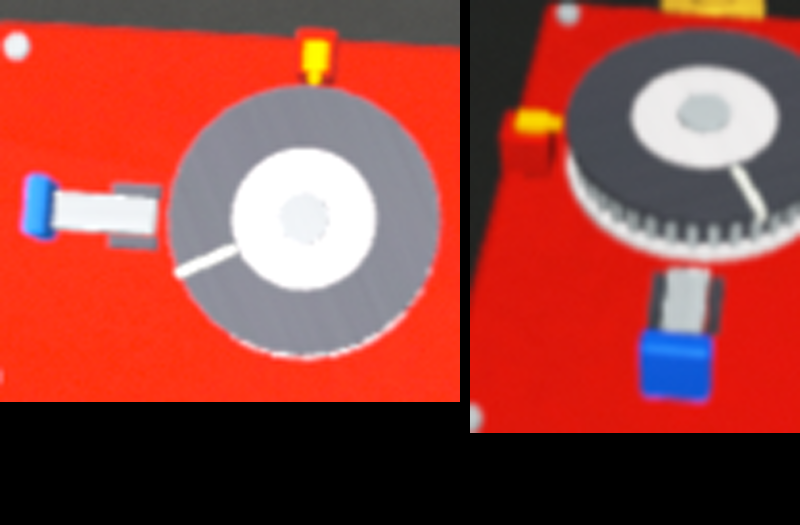

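The crop confirms it: the mark is about 2.06 rad from the pointer. The wheel centre is about (0.550, 0.008), the rim top near z≈0.095, and the machine yaw about -0.06. Moving over, closing the fingers and squaring the tool to the machine.

Call:
{"fn": "carry_out", "kwargs": {"dp": [[0.06, -0.045, 0], [0.14, -0.105, 0], [0.22, -0.165, 0], [0.3, -0.225, 0], [0.38, -0.285, 0], [0.45, -0.34, 0], [0.52, -0.39, 0], [0.57, -0.425, 0]], "delta_rot": [[0, 0, 0.02], [0, 0, 0.04], [0, 0, 0.06], [0, 0, 0.08], [0, 0, 0.1], [0, 0, 0.12], [0, 0, 0.14], [0, 0, 0.165]], "jaw": [-1, -1, -1, -1, -1, -1, -1, -1]}}

```text
clock: 0.9
tool_pos: [0.3791, -0.2952, 0.2312]
ee_rot: [1.0, -0.03, 0.0, -0.0]
contact_force: [0.2, -0.2, -0.5]
opening: -0.0002
grip_force: 0.0
```

```bash
cat >> h.py <<'E'
from scipy.spatial.transform import Rotation as Ro
C=np.array([.5505,.0085,.09]);YAW=-.06
def todp(X):
    s=monitor.sense();d=Ro.from_quat(s["ee_rot"]).inv().apply(np.array(X)-s["tool_pos"]);print("dp to",np.round(X,4),np.round(d*2,4))
def pol(psi,r=.052,z=.12):
    return np.array([C[0]+r*np.cos(psi),C[1]+r*np.sin(psi),z])
E
python3 - <<'E'
from h import *
s=st();print(Ro.from_quat(s["ee_rot"]).as_matrix().round(4));todp(pol(np.radians(-30),z=.12))
E
```

```text
clock 0.9
tool_pos [ 0.3791 -0.2952  0.2312]
ee_rot [ 9.995e-01 -3.030e-02  0.000e+00 -1.000e-04]
contact_force [ 0.2481 -0.1716 -0.502 ]
opening -0.0002
[[ 9.982e-01 -6.070e-02  1.000e-04]
 [-6.070e-02 -9.982e-01  3.000e-04]
 [ 1.000e-04 -3.000e-04 -1.000e+00]]
dp to [ 0.5955 -0.0175  0.12  ] [ 0.3984 -0.5807  0.2226]
```

Call:
{"fn": "carry_out", "kwargs": {"dp": [[0.05, -0.07, 0], [0.1, -0.145, 0], [0.155, -0.225, 0], [0.21, -0.305, 0], [0.265, -0.385, 0.03], [0.315, -0.46, 0.08], [0.36, -0.525, 0.13], [0.398, -0.581, 0.19]], "delta_rot": [[0, 0, 0], [0, 0, 0], [0, 0, 0], [0, 0, 0], [0, 0, 0], [0, 0, 0], [0, 0, 0], [0, 0, 0]], "jaw": [-1, -1, -1, -1, -1, -1, -1, -1]}}

```text
clock: 1.7
tool_pos: [0.5953, -0.0174, 0.1355]
ee_rot: [1.0, -0.03, 0.0, 0.0]
contact_force: [0.7, -0.4, 0.3]
opening: 0.0001
grip_force: 0.0
```

```bash
python3 - <<'E'
from h import *
st();todp(pol(np.radians(-30),z=.1))
a=shot("top");b=shot("side")
A=cv2.resize(a["img"][135:255,220:400,::-1],None,fx=2.2,fy=2.2);B=cv2.resize(b["img"][150:300,250:400,::-1],None,fx=2.6,fy=2.6)
w=np.zeros((400,800,3),np.uint8);w[:A.shape[0],:A.shape[1]]=A;w[:B.shape[0],405:405+B.shape[1]]=B
cv2.imwrite("pics/c1.png",w)
E
```

```text
clock 1.7
tool_pos [ 0.5953 -0.0174  0.1355]
ee_rot [ 9.996e-01 -2.950e-02  5.000e-04  1.000e-04]
contact_force [ 0.742  -0.3737  0.3406]
opening 0.0001
dp to [ 0.5955 -0.0175  0.1   ] [0.0003 0.0002 0.071 ]
```

View pics/c1.png

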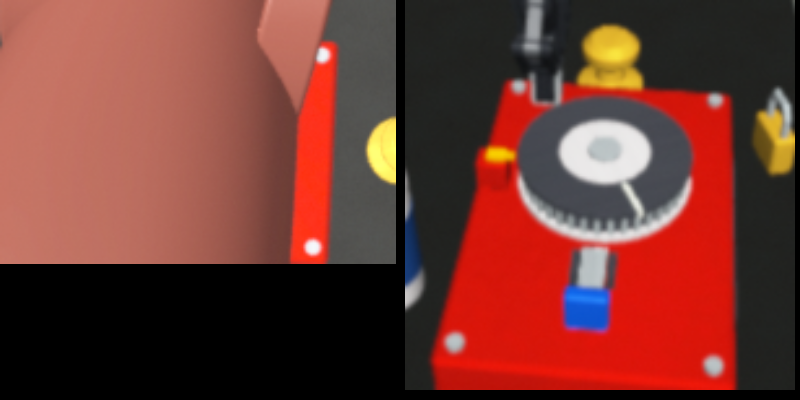

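The tip hovers behind the far rim (side view), and the side camera sees the mark. Descending gently to feel for the rim.

Call:
{"fn": "carry_out", "kwargs": {"dp": [[0, 0, 0.02], [0, 0, 0.04], [0, 0, 0.055], [0, 0, 0.062], [0, 0, 0.066], [0, 0, 0.07], [0, 0, 0.072], [0, 0, 0.072]], "delta_rot": [[0, 0, 0], [0, 0, 0], [0, 0, 0], [0, 0, 0], [0, 0, 0], [0, 0, 0], [0, 0, 0], [0, 0, 0]], "jaw": [-1, -1, -1, -1, -1, -1, -1, -1]}}

```text
clock: 2.6
tool_pos: [0.5942, -0.0197, 0.1004]
ee_rot: [1.0, -0.03, 0.0, 0.0]
contact_force: [0.1, -0.3, 0.4]
opening: 0.0002
grip_force: 0.0
```

Call:
{"fn": "carry_out", "kwargs": {"dp": [[0, 0, 0.001], [0, 0, 0.002], [0, 0, 0.003], [0, 0, 0.004], [0, 0, 0.005], [0, 0, 0.005], [0, 0, 0.005], [0, 0, 0.005]], "delta_rot": [[0, 0, 0], [0, 0, 0], [0, 0, 0], [0, 0, 0], [0, 0, 0], [0, 0, 0], [0, 0, 0], [0, 0, 0]], "jaw": [-1, -1, -1, -1, -1, -1, -1, -1]}}

```text
clock: 3.4
tool_pos: [0.5944, -0.0195, 0.0992]
ee_rot: [1.0, -0.03, 0.001, 0.0]
contact_force: [-4.6, 1.0, 11.3]
opening: 0.0001
grip_force: 5.4
```

Contact at z≈0.099 with 11 N, which is a good pressing force. Starting with a small trial drag clockwise.

```bash
cat >> h.py <<'E'
def arc(f0,f1,sink,r=.052,z0=0.):
    for k in range(1,9):
        f=f0+(f1-f0)*min(k/7,1); print([round(float(v)*2,4) for v in (r*(np.cos(f)-np.cos(f0)),-r*(np.sin(f)-np.sin(f0)),z0+sink*min(k/7,1))],end=", ")
    print()
def ang():
    s=monitor.sense();p=s["tool_pos"][:2]-C[:2];print("phi",np.arctan2(p[1],p[0])-YAW,"r",np.hypot(*p))
E
python3 -c "
from h import *
ang();arc(-.51,-.66,.0004)"
```

```text
phi -0.5085320165149365 r 0.052083601925125955
[-0.0011, 0.0019, 0.0001], [-0.0023, 0.0038, 0.0002], [-0.0034, 0.0057, 0.0003], [-0.0047, 0.0076, 0.0005], [-0.0059, 0.0094, 0.0006], [-0.0073, 0.0112, 0.0007], [-0.0086, 0.013, 0.0008], [-0.0086, 0.013, 0.0008],
```

Call:
{"fn": "carry_out", "kwargs": {"dp": [[-0.0011, 0.0019, 0.0001], [-0.0023, 0.0038, 0.0002], [-0.0034, 0.0057, 0.0003], [-0.0047, 0.0076, 0.0005], [-0.0059, 0.0094, 0.0006], [-0.0073, 0.0112, 0.0007], [-0.0086, 0.013, 0.0008], [-0.0086, 0.013, 0.0008]], "delta_rot": [[0, 0, 0], [0, 0, 0], [0, 0, 0], [0, 0, 0], [0, 0, 0], [0, 0, 0], [0, 0, 0], [0, 0, 0]], "jaw": [-1, -1, -1, -1, -1, -1, -1, -1]}}

```text
clock: 4.2
tool_pos: [0.5907, -0.0251, 0.0991]
ee_rot: [1.0, -0.03, 0.002, -0.001]
contact_force: [0.8, 4.1, 8.4]
opening: -0.0003
grip_force: 4.4
```

```bash
cat >> h.py <<'E'
RZ=.0955
def mark(s,rimz=.097):
    # sample along circles on the dark ring at rim height, side view: brightest angle
    g=cv2.cvtColor(np.ascontiguousarray(s["img"]),cv2.COLOR_RGB2GRAY).astype(np.float32)
    fs=np.arange(-.9,2.9,.01);v=np.zeros_like(fs)
    for r in(.042,.047,.052,.057):
        P=np.array([proj(s,[C[0]+r*np.cos(f+YAW),C[1]+r*np.sin(f+YAW),rimz]) for f in fs],np.float32)
        v+=cv2.remap(g,P[None,:,0],P[None,:,1],cv2.INTER_LINEAR)[0]/4
    w=np.clip(v-np.median(v)-25,0,None); k=np.argmax(v); m=abs(fs-fs[k])<.12
    print("mark",round(float((w*fs)[m].sum()/w[m].sum()),3),"peak",round(float(v[k])),"med",round(float(np.median(v))),"at px",proj(s,[C[0]+.05*np.cos(fs[k]+YAW),C[1]+.05*np.sin(fs[k]+YAW),rimz]).round(1))
E
python3 - <<'E'
from h import *
st();ang()
mark(np.load("side0.npy",allow_pickle=True).item());mark(np.load("top0.npy",allow_pickle=True).item())
mark(shot("side"))
arc(-.66,-.96,.0008)
E
```

```text
clock 4.2
tool_pos [ 0.5907 -0.0251  0.0991]
ee_rot [ 9.996e-01 -2.980e-02  1.700e-03 -6.000e-04]
contact_force [0.8282 4.0997 8.3924]
opening -0.0003
phi -0.6362086030647642 r 0.052417838844110214
mark 2.052 peak 227 med 77 at px [336.7 225.4]
mark 2.011 peak 255 med 143 at px [279.5 207.4]
mark 1.939 peak 225 med 74 at px [334.2 226. ]
[-0.0028, 0.0035, 0.0002], [-0.0058, 0.0068, 0.0005], [-0.0089, 0.01, 0.0007], [-0.0121, 0.0131, 0.0009], [-0.0154, 0.016, 0.0011], [-0.0189, 0.0188, 0.0014], [-0.0225, 0.0214, 0.0016], [-0.0225, 0.0214, 0.0016],
```

Call:
{"fn": "carry_out", "kwargs": {"dp": [[-0.0028, 0.0035, 0.0006], [-0.0058, 0.0068, 0.001], [-0.0089, 0.01, 0.0014], [-0.0121, 0.0131, 0.0017], [-0.0154, 0.016, 0.002], [-0.0189, 0.0188, 0.0023], [-0.0225, 0.0214, 0.0026], [-0.0225, 0.0214, 0.0026]], "delta_rot": [[0, 0, 0], [0, 0, 0], [0, 0, 0], [0, 0, 0], [0, 0, 0], [0, 0, 0], [0, 0, 0], [0, 0, 0]], "jaw": [-1, -1, -1, -1, -1, -1, -1, -1]}}

```text
clock: 5.05
tool_pos: [0.5794, -0.0357, 0.0983]
ee_rot: [1.0, -0.03, 0.002, -0.0]
contact_force: [1.8, 2.4, 9.9]
opening: -0.0002
grip_force: 4.9
```

```bash
python3 - <<'E'
from h import *
st();ang();mark(shot("side"),.0965);arc(-.96,-1.26,.001)
E
```

```text
clock 5.05
tool_pos [ 0.5794 -0.0357  0.0983]
ee_rot [ 9.995e-01 -2.990e-02  2.400e-03 -1.000e-04]
contact_force [1.797  2.4489 9.9296]
opening -0.0002
phi -0.9310429025891795 r 0.05277948519880535
mark 1.683 peak 229 med 74 at px [327.3 226.9]
[-0.0037, 0.0025, 0.0003], [-0.0075, 0.0048, 0.0006], [-0.0114, 0.0069, 0.0009], [-0.0154, 0.0089, 0.0011], [-0.0195, 0.0107, 0.0014], [-0.0236, 0.0124, 0.0017], [-0.0278, 0.0138, 0.002], [-0.0278, 0.0138, 0.002],
```

Call:
{"fn": "carry_out", "kwargs": {"dp": [[-0.0037, 0.0025, 0.0004], [-0.0075, 0.0048, 0.0008], [-0.0114, 0.0069, 0.0011], [-0.0154, 0.0089, 0.0014], [-0.0195, 0.0107, 0.0017], [-0.0236, 0.0124, 0.002], [-0.0278, 0.0138, 0.0023], [-0.0278, 0.0138, 0.0023]], "delta_rot": [[0, 0, 0], [0, 0, 0], [0, 0, 0], [0, 0, 0], [0, 0, 0], [0, 0, 0], [0, 0, 0], [0, 0, 0]], "jaw": [-1, -1, -1, -1, -1, -1, -1, -1]}}

```text
clock: 5.9
tool_pos: [0.5655, -0.0421, 0.0974]
ee_rot: [1.0, -0.03, 0.003, 0.0]
contact_force: [3.6, 1.6, 11.2]
opening: -0.0002
grip_force: 5.4
```

```bash
python3 - <<'E'
from h import *
st();ang();mark(shot("side"),.096);arc(-1.26,-1.6,.0011)
E
```

```text
clock 5.9
tool_pos [ 0.5655 -0.0421  0.0974]
ee_rot [ 9.995e-01 -3.000e-02  2.900e-03  3.000e-04]
contact_force [ 3.6147  1.5661 11.2351]
opening -0.0002
phi -1.2222779815491565 r 0.0527362769788023
mark 1.439 peak 227 med 74 at px [320.8 226.5]
[-0.0048, 0.0014, 0.0003], [-0.0098, 0.0026, 0.0006], [-0.0147, 0.0036, 0.0009], [-0.0197, 0.0043, 0.0013], [-0.0247, 0.0047, 0.0016], [-0.0298, 0.005, 0.0019], [-0.0348, 0.0049, 0.0022], [-0.0348, 0.0049, 0.0022],
```

Call:
{"fn": "carry_out", "kwargs": {"dp": [[-0.0048, 0.0014, 0.0003], [-0.0098, 0.0026, 0.0006], [-0.0147, 0.0036, 0.0009], [-0.0197, 0.0043, 0.0012], [-0.0247, 0.0047, 0.0015], [-0.0298, 0.005, 0.0018], [-0.0348, 0.0049, 0.0021], [-0.0348, 0.0049, 0.0021]], "delta_rot": [[0, 0, 0], [0, 0, 0], [0, 0, 0], [0, 0, 0], [0, 0, 0], [0, 0, 0], [0, 0, 0], [0, 0, 0]], "jaw": [-1, -1, -1, -1, -1, -1, -1, -1]}}

```text
clock: 6.75
tool_pos: [0.5482, -0.0439, 0.0966]
ee_rot: [1.0, -0.03, 0.003, 0.001]
contact_force: [3.5, 0.1, 10.5]
opening: -0.0001
grip_force: 5.7
```

```bash
python3 - <<'E'
from h import *
st();ang();mark(shot("side"),.095);arc(-1.6,-1.96,.0011)
E
```

```text
clock 6.75
tool_pos [ 0.5482 -0.0439  0.0966]
ee_rot [ 9.995e-01 -3.010e-02  3.100e-03  8.000e-04]
contact_force [ 3.4947  0.0809 10.4653]
opening -0.0001
phi -1.5552932102850976 r 0.052497586514458586
mark 1.17 peak 222 med 74 at px [314.1 225. ]
[-0.0053, -0.0003, 0.0003], [-0.0107, -0.0009, 0.0006], [-0.0159, -0.0017, 0.0009], [-0.0212, -0.0028, 0.0013], [-0.0263, -0.0042, 0.0016], [-0.0314, -0.0058, 0.0019], [-0.0364, -0.0077, 0.0022], [-0.0364, -0.0077, 0.0022],
```

Call:
{"fn": "carry_out", "kwargs": {"dp": [[-0.0053, -0.0003, 0.0004], [-0.0107, -0.0009, 0.0007], [-0.0159, -0.0017, 0.001], [-0.0212, -0.0028, 0.0013], [-0.0263, -0.0042, 0.0016], [-0.0314, -0.0058, 0.0019], [-0.0364, -0.0077, 0.0022], [-0.0364, -0.0077, 0.0022]], "delta_rot": [[0, 0, 0], [0, 0, 0], [0, 0, 0], [0, 0, 0], [0, 0, 0], [0, 0, 0], [0, 0, 0], [0, 0, 0]], "jaw": [-1, -1, -1, -1, -1, -1, -1, -1]}}

```text
clock: 7.6
tool_pos: [0.5303, -0.0394, 0.0957]
ee_rot: [1.0, -0.03, 0.003, 0.001]
contact_force: [2.4, -2.7, 13.0]
opening: 0.0
grip_force: 6.3
```

```bash
python3 - <<'E'
from h import *
st();ang();mark(shot("side"),.094);arc(-1.96,-2.32,.0011)
E
```

```text
clock 7.6
tool_pos [ 0.5303 -0.0394  0.0957]
ee_rot [ 0.9995 -0.0302  0.0032  0.0013]
contact_force [ 2.4307 -2.6536 12.9515]
opening 0.0
phi -1.909490762296756 r 0.051991063301533504
mark 0.889 peak 214 med 74 at px [308.2 222.2]
[-0.0049, -0.0022, 0.0003], [-0.0097, -0.0046, 0.0006], [-0.0143, -0.0072, 0.0009], [-0.0188, -0.0101, 0.0013], [-0.0232, -0.0132, 0.0016], [-0.0274, -0.0165, 0.0019], [-0.0314, -0.0201, 0.0022], [-0.0314, -0.0201, 0.0022],
```

Call:
{"fn": "carry_out", "kwargs": {"dp": [[-0.0049, -0.0022, 0.0002], [-0.0097, -0.0046, 0.0004], [-0.0143, -0.0072, 0.0007], [-0.0188, -0.0101, 0.0009], [-0.0232, -0.0132, 0.0012], [-0.0274, -0.0165, 0.0014], [-0.0314, -0.0201, 0.0017], [-0.0314, -0.0201, 0.0017]], "delta_rot": [[0, 0, 0], [0, 0, 0], [0, 0, 0], [0, 0, 0], [0, 0, 0], [0, 0, 0], [0, 0, 0], [0, 0, 0]], "jaw": [-1, -1, -1, -1, -1, -1, -1, -1]}}

```text
clock: 8.45
tool_pos: [0.5151, -0.0286, 0.0948]
ee_rot: [1.0, -0.03, 0.003, 0.002]
contact_force: [0.5, -3.8, 13.0]
opening: 0.0003
grip_force: 6.7
```

```bash
python3 - <<'E'
from h import *
st();ang();mark(shot("side"),.093);arc(-2.32,-2.68,.0009)
E
```

```text
clock 8.45
tool_pos [ 0.5151 -0.0286  0.0948]
ee_rot [ 0.9995 -0.0303  0.0029  0.0015]
contact_force [ 0.4944 -3.8131 12.998 ]
opening 0.0003
phi -2.272779421635746 r 0.05130544206021595
mark 0.596 peak 205 med 74 at px [303.8 218.3]
[-0.0038, -0.0037, 0.0003], [-0.0074, -0.0077, 0.0005], [-0.0109, -0.0118, 0.0008], [-0.0141, -0.0161, 0.001], [-0.017, -0.0205, 0.0013], [-0.0198, -0.0251, 0.0015], [-0.0223, -0.0298, 0.0018], [-0.0223, -0.0298, 0.0018],
```

Call:
{"fn": "carry_out", "kwargs": {"dp": [[-0.0038, -0.0037, 0.0002], [-0.0074, -0.0077, 0.0004], [-0.0109, -0.0118, 0.0007], [-0.0141, -0.0161, 0.0009], [-0.017, -0.0205, 0.0012], [-0.0198, -0.0251, 0.0014], [-0.0223, -0.0298, 0.0017], [-0.0223, -0.0298, 0.0017]], "delta_rot": [[0, 0, 0], [0, 0, 0], [0, 0, 0], [0, 0, 0], [0, 0, 0], [0, 0, 0], [0, 0, 0], [0, 0, 0]], "jaw": [-1, -1, -1, -1, -1, -1, -1, -1]}}

```text
clock: 9.3
tool_pos: [0.5046, -0.0131, 0.0938]
ee_rot: [1.0, -0.03, 0.003, 0.002]
contact_force: [-0.4, -3.5, 13.1]
opening: 0.0001
grip_force: 7.1
```

```bash
python3 - <<'E'
from h import *
st();ang();mark(shot("side","m1.png",(265,170,385,260),6),.092);arc(-2.68,-2.88,.0005)
E
```

```text
clock 9.3
tool_pos [ 0.5046 -0.0131  0.0938]
ee_rot [ 0.9995 -0.0303  0.0026  0.0016]
contact_force [-0.3533 -3.477  13.107 ]
opening 0.0001
phi -2.641875203820622 r 0.05070092648767862
mark 0.287 peak 202 med 75 at px [301.3 213.4]
[-0.0013, -0.0027, 0.0001], [-0.0025, -0.0054, 0.0003], [-0.0036, -0.0081, 0.0004], [-0.0047, -0.0109, 0.0006], [-0.0056, -0.0137, 0.0007], [-0.0065, -0.0166, 0.0009], [-0.0073, -0.0194, 0.001], [-0.0073, -0.0194, 0.001],
```

View pics/m1.png

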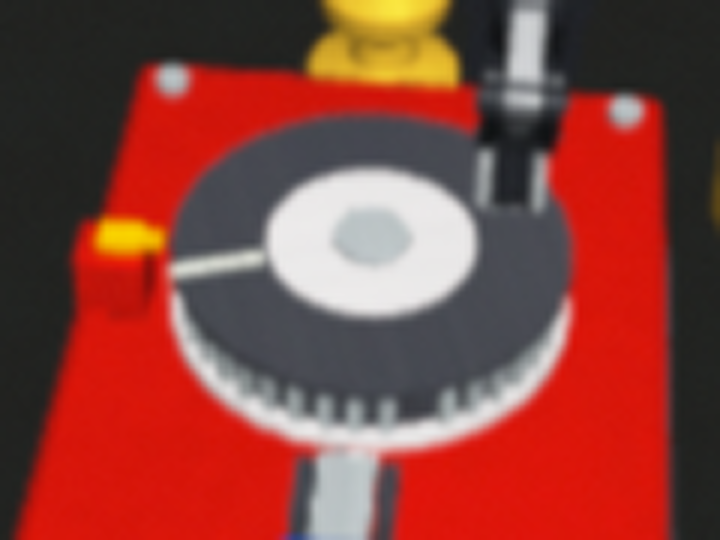

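The mark's outer end (172,269 in the crop) is a little short of the pointer (162,238), and the bolt slot in the teeth nears the bolt. A bit more.

Call:
{"fn": "carry_out", "kwargs": {"dp": [[-0.0013, -0.0027, 0.0001], [-0.0025, -0.0054, 0.0002], [-0.0036, -0.0081, 0.0003], [-0.0047, -0.0109, 0.0004], [-0.0056, -0.0137, 0.0006], [-0.0065, -0.0166, 0.0008], [-0.0073, -0.0194, 0.0009], [-0.0073, -0.0194, 0.0009]], "delta_rot": [[0, 0, 0], [0, 0, 0], [0, 0, 0], [0, 0, 0], [0, 0, 0], [0, 0, 0], [0, 0, 0], [0, 0, 0]], "jaw": [-1, -1, -1, -1, -1, -1, -1, -1]}}

```text
clock: 10.15
tool_pos: [0.5014, -0.0033, 0.0933]
ee_rot: [1.0, -0.03, 0.002, 0.002]
contact_force: [-1.4, -5.0, 14.3]
opening: 0.0002
grip_force: 7.3
```

```bash
cat >> h.py <<'E'
def hubmark(s,rz=.0915):
    # fit wheel circle from the side view dark ring ellipse; report mark, pointer angles about hub at known heights
    w=blob(s,(0,0,150),(180,70,255),(294,190,350,235))
    k=cv2.connectedComponentsWithStats(w);i=1+np.argmax(k[2][1:,4]);m=(k[1]==i).astype(np.uint8)
    disc=cv2.morphologyEx(m,cv2.MORPH_OPEN,np.ones((9,9),np.uint8)); 
    c=max(cv2.findContours(disc,0,1)[0],key=cv2.contourArea);cc=ray(s,cv2.fitEllipse(c)[0],rz)
    mk=cv2.subtract(m,cv2.dilate(disc,np.ones((5,5),np.uint8)));mc,n=cen(mk);mp=ray(s,mc,rz)
    y=blob(s,(20,120,120),(35,255,255),(270,195,300,225));Y=np.argwhere(y)[:,::-1];tip=Y[Y[:,0]>=Y[:,0].max()-2].mean(0)
    yp=ray(s,tip,rz-.004)
    a=lambda p:np.arctan2(*(p-cc)[1::-1])
    print("hub",cc.round(4),"mark px",mc.round(1),n,"ang",a(mp).round(3),"r",np.hypot(*(mp-cc)[:2]).round(4),"tip px",tip,"ang",a(yp).round(3),"r",np.hypot(*(yp-cc)[:2]).round(4),"diff",(a(mp)-a(yp)).round(3))
E
python3 - <<'E'
from h import *
st();ang();s=shot("side","m2.png",(265,170,385,260),6);mark(s,.0915);hubmark(s)
E
```

```text
clock 10.15
tool_pos [ 0.5014 -0.0033  0.0933]
ee_rot [ 0.9995 -0.0304  0.0024  0.0017]
contact_force [-1.4183 -4.9656 14.3062]
opening 0.0002
phi -2.8461491065517213 r 0.050464757056613324
mark 0.108 peak 201 med 75 at px [301.1 210.1]
hub [0.5506 0.0083 0.0915] mark px [300.  210.6] 31 ang 0.063 r 0.052 tip px [289.85714286 209.28571429] ang -0.055 r 0.0728 diff 0.118
```

View pics/m2.png

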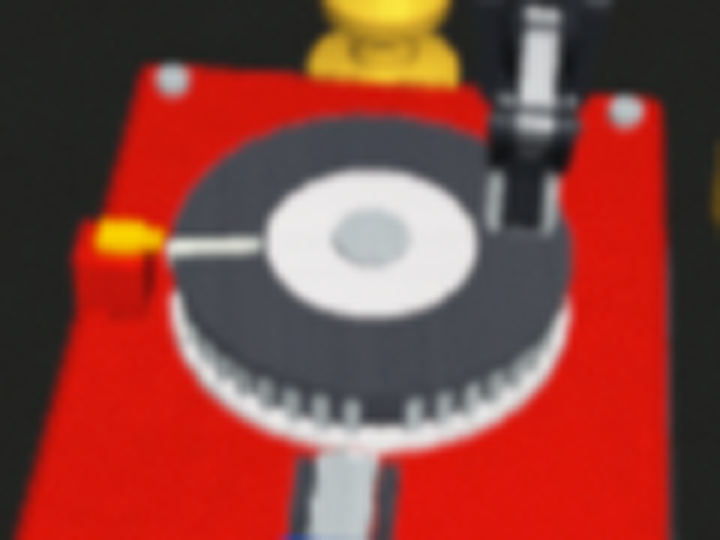

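The mark's end (168,247) is still about 0.12 rad past the pointer tip line, and the slot at (382,408) is short of the bolt at (348,455). Nudging about 0.12 rad more.

```bash
python3 -c "
from h import *
arc(-2.88,-3.01,.0002)"
```

```text
[-0.0005, -0.0019, 0.0001], [-0.0009, -0.0037, 0.0001], [-0.0013, -0.0056, 0.0002], [-0.0017, -0.0075, 0.0002], [-0.0021, -0.0094, 0.0003], [-0.0024, -0.0113, 0.0003], [-0.0026, -0.0133, 0.0004], [-0.0026, -0.0133, 0.0004],
```

Call:
{"fn": "carry_out", "kwargs": {"dp": [[-0.0005, -0.0019, 0.0001], [-0.0009, -0.0037, 0.0001], [-0.0013, -0.0056, 0.0002], [-0.0017, -0.0075, 0.0002], [-0.0021, -0.0094, 0.0003], [-0.0024, -0.0113, 0.0003], [-0.0026, -0.0133, 0.0004], [-0.0026, -0.0133, 0.0004]], "delta_rot": [[0, 0, 0], [0, 0, 0], [0, 0, 0], [0, 0, 0], [0, 0, 0], [0, 0, 0], [0, 0, 0], [0, 0, 0]], "jaw": [-1, -1, -1, -1, -1, -1, -1, -1]}}

```text
clock: 11.0
tool_pos: [0.5004, 0.0035, 0.093]
ee_rot: [1.0, -0.03, 0.002, 0.002]
contact_force: [-2.4, -4.4, 14.5]
opening: 0.0001
grip_force: 7.1
```

```bash
python3 - <<'E'
from h import *
st();ang()
for _ in range(3):
    s=shot("side");mark(s,.091);hubmark(s,.091)
E
```

```text
clock 11.0
tool_pos [0.5004 0.0035 0.093 ]
ee_rot [ 0.9995 -0.0304  0.0022  0.0016]
contact_force [-2.3536 -4.3706 14.5382]
opening 0.0001
phi -2.9814191498698 r 0.050376249232734184
mark -0.013 peak 200 med 75 at px [301.4 208.4]
hub [0.5511 0.0081 0.091 ] mark px [300.8 208.6] 33 ang -0.057 r 0.0504 tip px [289.85714286 209.28571429] ang -0.06 r 0.0725 diff 0.003
mark -0.013 peak 200 med 75 at px [301.4 208.4]
hub [0.5511 0.0081 0.091 ] mark px [300.8 208.6] 33 ang -0.057 r 0.0504 tip px [289.85714286 209.28571429] ang -0.06 r 0.0725 diff 0.003
mark -0.013 peak 200 med 75 at px [301.4 208.4]
hub [0.5511 0.0081 0.091 ] mark px [300.8 208.6] 33 ang -0.057 r 0.0504 tip px [289.85714286 209.28571429] ang -0.06 r 0.0725 diff 0.003
```

Mark now aligned (diff ≈ 0). Lifting straight off, then going above the outside of the bolt tab.

Call:
{"fn": "carry_out", "kwargs": {"dp": [[0, 0, -0.004], [0, 0, -0.012], [0, 0, -0.04], [0, 0, -0.09], [0, 0, -0.14], [0, 0, -0.18], [0, 0, -0.2], [0, 0, -0.2]], "delta_rot": [[0, 0, 0], [0, 0, 0], [0, 0, 0], [0, 0, 0], [0, 0, 0], [0, 0, 0], [0, 0, 0], [0, 0, 0]], "jaw": [-1, -1, -1, -1, -1, -1, -1, -1]}}

```text
clock: 11.95
tool_pos: [0.4993, 0.0047, 0.1921]
ee_rot: [1.0, -0.03, 0.001, 0.0]
contact_force: [-0.0, 0.4, -0.2]
opening: -0.0006
grip_force: 0.0
```

```bash
python3 - <<'E'
from h import *
st();s=shot("side");mark(s,.091);hubmark(s,.091)
a=np.load("top0.npy",allow_pickle=True).item()
t=ray(a,(234.85,193.48),.092);print("tab",t)
u=np.array([-np.sin(YAW),np.cos(YAW)]);print("pred",C[:2]+.131*u)
todp(np.r_[C[:2]+.170*u,.19])
b=np.load("side0.npy",allow_pickle=True).item();print("tab tri",tri(a,b,np.array([234.85,193.5]),np.array([320.,262.])))
E
```

```text
clock 11.95
tool_pos [0.4993 0.0047 0.1921]
ee_rot [ 9.995e-01 -3.000e-02  1.100e-03  3.000e-04]
contact_force [-0.0326  0.4161 -0.204 ]
opening -0.0006
mark -0.015 peak 197 med 74 at px [301.4 208.4]
hub [0.5511 0.0081 0.091 ] mark px [300.7 208.6] 32 ang -0.06 r 0.0506 tip px [289.85714286 209.28571429] ang -0.06 r 0.0725 diff 0.0
tab [0.55872103 0.13940724 0.092     ]
pred [0.55835528 0.13926427]
dp to [0.5607 0.1782 0.19  ] [ 0.1028 -0.3535  0.0013]
tab tri (array([0.55852173, 0.1390734 , 0.09370431]), np.float64(0.04010508256139077))
```

Call:
{"fn": "carry_out", "kwargs": {"dp": [[0.012, -0.04, 0], [0.026, -0.09, 0], [0.043, -0.15, 0], [0.061, -0.21, 0], [0.079, -0.27, 0], [0.092, -0.32, 0], [0.103, -0.353, 0], [0.103, -0.353, 0]], "delta_rot": [[0, 0, 0], [0, 0, 0], [0, 0, 0], [0, 0, 0], [0, 0, 0], [0, 0, 0], [0, 0, 0], [0, 0, 0]], "jaw": [-1, -1, -1, -1, -1, -1, -1, -1]}}

```text
clock: 12.8
tool_pos: [0.5605, 0.1397, 0.1892]
ee_rot: [1.0, 0.001, -0.001, -0.016]
contact_force: [0.8, 0.7, -0.4]
opening: 0.0001
grip_force: 0.0
```

```bash
python3 - <<'E'
from h import *
st();u=np.array([-np.sin(YAW),np.cos(YAW)]);todp(np.r_[C[:2]+.170*u,.077])
a=shot("top");b=shot("side")
A=cv2.resize(a["img"][135:255,220:400,::-1],None,fx=2.2,fy=2.2);B=cv2.resize(b["img"][150:300,250:400,::-1],None,fx=2.6,fy=2.6)
w=np.zeros((400,800,3),np.uint8);w[:A.shape[0],:A.shape[1]]=A;w[:B.shape[0],405:405+B.shape[1]]=B
cv2.imwrite("pics/c2.png",w)
E
```

```text
clock 12.8
tool_pos [0.5605 0.1397 0.1892]
ee_rot [ 0.9999  0.001  -0.0013 -0.0156]
contact_force [ 0.821   0.719  -0.3954]
opening 0.0001
dp to [0.5607 0.1782 0.077 ] [ 0.0012 -0.07    0.2266]
```

View pics/c2.png

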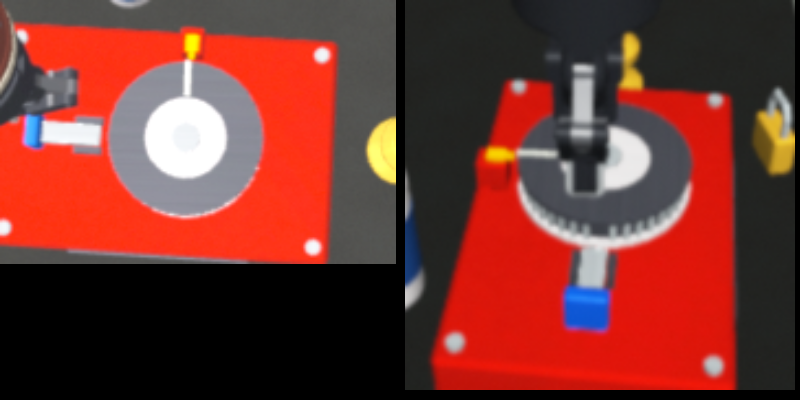

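The wrist hit its limit (q6), so the tool tilted and stopped short at y=0.14. The mark visually faces the pointer. I'll check the joints and measure the mark in the unobstructed top view.

```bash
python3 - <<'E'
from h import *
s=monitor.sense();print(np.round(s["q"],3))
a=shot("top")
rz=.091
w=blob(a,(0,0,215),(180,40,255),(270,160,340,235))
k=cv2.connectedComponentsWithStats(w);i=1+np.argmax(k[2][1:,4]);m=(k[1]==i).astype(np.uint8)
disc=cv2.morphologyEx(m,cv2.MORPH_OPEN,cv2.getStructuringElement(2,(13,13)))
cc=ray(a,cv2.fitEllipse(max(cv2.findContours(disc,0,1)[0],key=cv2.contourArea))[0],rz)
mk=cv2.subtract(m,cv2.dilate(disc,np.ones((5,5),np.uint8)));mp=ray(a,cen(mk)[0],rz)
m2=blob(a,(0,0,0),(180,90,255),(255,158,350,240));c=max(cv2.findContours(m2,0,1)[0],key=cv2.contourArea);print("rimellipse",ray(a,cv2.fitEllipse(c)[0],rz))
y=blob(a,(20,120,120),(35,255,255),(295,145,320,168));Y=np.argwhere(y)[:,::-1];yp=ray(a,Y.mean(0),rz-.004)
tip=ray(a,Y[Y[:,1]>=Y[:,1].max()-1].mean(0),rz-.004)
an=lambda p:np.arctan2(*(p-cc)[1::-1]).round(4)
print("centre",cc,"mark",cen(mk),mp,an(mp),"ptr",yp,an(yp),"tip",tip,an(tip))
b=shot("side");mark(b,.091);mark(a,.091)
E
```

```text
[-0.     0.026 -0.06   1.487  0.031  3.141]
rimellipse [0.54971096 0.00946767 0.091     ]
centre [0.55120567 0.00982366 0.091     ] mark (array([305. , 169.5]), 42) [0.60370147 0.00755541 0.091     ] -0.0432 ptr [0.63212384 0.00435178 0.087     ] -0.0675 tip [0.62219126 0.00479695 0.087     ] -0.0707
mark -0.015 peak 201 med 77 at px [301.4 208.4]
mark 0.05 peak 255 med 145 at px [304.8 171.2]
```

```bash
cat >> h.py <<'E'
def fine(a):
    g=a["img"].astype(float).min(2);out=[]
    for r in range(165,178):
        v=g[r,296:316];bg=np.median(v);w=np.clip(v-bg-15,0,None)
        out.append((r,296+(w*np.arange(20)).sum()/w.sum(),v.max()))
    G=a["img"][:,:,1].astype(float);pt=[]
    for r in range(150,162):
        v=np.clip(G[r,298:316]-80,0,None)*(a["img"][r,298:316,2]<110)
        if v.sum()>50: pt.append((r,298+(v*np.arange(18)).sum()/v.sum(),v.sum()))
    return out,pt
E
python3 - <<'E'
from h import *
a=shot("top");m,p=fine(a)
print([tuple(np.round(x,2)) for x in m]);print([tuple(np.round(x,2)) for x in p])
for rz in(.091,):
  M=np.array([ray(a,(c,r),rz) for r,c,_ in m]);P=np.array([ray(a,(c,r),rz-.004) for r,c,_ in p])
  cf=np.polyfit(M[:,0],M[:,1],1);print("mark slope",np.arctan(cf[0]),"y at .55",np.polyval(cf,.5508))
  pf=np.polyfit(P[:,0],P[:,1],1);print("ptr slope",pf[0], "y at .55",np.polyval(pf,.5508),"at tip .62: mark",np.polyval(cf,.6197),"ptr",np.polyval(pf,.6197),P[:,1].mean())
# side view, same idea: rows per column along mark & pointer
b=shot("side");g=b["img"].astype(float).min(2);res=[]
for c in range(296,308):
    v=g[200:218,c];w=np.clip(v-np.median(v)-15,0,None);res.append(ray(b,(c,200+(w*np.arange(18)).sum()/w.sum()),.091))
G=b["img"][:,:,1].astype(float)*(b["img"][:,:,2]<110);rp=[]
for c in range(283,293):
    v=np.clip(G[200:220,c]-80,0,None)
    if v.sum()>50: rp.append(ray(b,(c,200+(v*np.arange(20)).sum()/v.sum()),.087))
R=np.array(res);Q=np.array(rp);print(R.round(4).tolist());print(Q.round(4).tolist())
E
```

```text
[(np.float64(165.0), np.float64(304.99), np.float64(255.0)), (np.float64(166.0), np.float64(304.89), np.float64(255.0)), (np.float64(167.0), np.float64(304.87), np.float64(255.0)), (np.float64(168.0), np.float64(304.84), np.float64(255.0)), (np.float64(169.0), np.float64(304.76), np.float64(255.0)), (np.float64(170.0), np.float64(304.74), np.float64(255.0)), (np.float64(171.0), np.float64(304.73), np.float64(255.0)), (np.float64(172.0), np.float64(304.73), np.float64(255.0)), (np.float64(173.0), np.float64(304.65), np.float64(255.0)), (np.float64(174.0), np.float64(304.63), np.float64(255.0)), (np.float64(175.0), np.float64(304.62), np.float64(255.0)), (np.float64(176.0), np.float64(304.61), np.float64(255.0)), (np.float64(177.0), np.float64(304.52), np.float64(255.0))]
[(np.float64(150.0), np.float64(306.7), np.float64(370.0)), (np.float64(151.0), np.float64(307.01), np.float64(939.0)), (np.float64(152.0), np.float64(307.02), np.float64(1018.0)), (np.float64(153.0), np.float64(306.89), np.float64(1059.0)), (np.float64(154.0), np.float64(306.81), np.float64(1045.0)), (np.float64(155.
[... 450 characters left out ...]
09777289973676773
ptr slope -0.04497987821561492 y at .55 0.007969636828394383 at tip .62: mark 0.00740813509523533 ptr 0.004870523219338511 0.0043354825757505
[[0.6109, 0.0047, 0.091], [0.609, 0.0046, 0.091], [0.607, 0.0046, 0.091], [0.605, 0.0046, 0.091], [0.603, 0.0047, 0.091], [0.601, 0.0049, 0.091], [0.599, 0.0048, 0.091], [0.597, 0.0049, 0.091], [0.5951, 0.005, 0.091], [0.5931, 0.0052, 0.091], [0.5911, 0.0052, 0.091], [0.5891, 0.0052, 0.091]]
[[0.6372, 0.003, 0.087], [0.6352, 0.0033, 0.087], [0.6332, 0.0033, 0.087], [0.6312, 0.0032, 0.087], [0.6292, 0.0032, 0.087], [0.6272, 0.0029, 0.087], [0.6252, 0.0034, 0.087], [0.6231, 0.004, 0.087], [0.6211, 0.004, 0.087], [0.6193, 0.0025, 0.087]]
```

By the top view (less height-sensitive) the mark is still about 0.03 rad CCW of the pointer, so I'll nudge it later. First I unwind the wrist by about 90°.

Call:
{"fn": "carry_out", "kwargs": {"dp": [[0, 0, 0], [0, 0, 0], [0, 0, 0], [0, 0, 0], [0, 0, 0], [0, 0, 0], [0, 0, 0], [0, 0, 0]], "delta_rot": [[0, 0, -0.07], [0, 0, -0.14], [0, 0, -0.21], [0, 0, -0.28], [0, 0, -0.35], [0, 0, -0.42], [0, 0, -0.49], [0, 0, -0.56]], "jaw": [-1, -1, -1, -1, -1, -1, -1, -1]}}

```text
clock: 13.9
tool_pos: [0.5605, 0.1388, 0.1906]
ee_rot: [0.845, 0.534, 0.008, -0.013]
contact_force: [-0.2, 0.3, -0.4]
opening: 0.0003
grip_force: 0.0
```

```bash
python3 - <<'E'
from h import *
s=st();print(np.round(s["q"],3));R=Ro.from_quat(s["ee_rot"]);print(R.as_matrix().round(3))
c,d=np.cos(YAW),np.sin(YAW)
T=np.array([[-d,c,0],[c,d,0],[0,0,-1]]).T  # x_t=Ym, y_t=Xm
print("rot",((R.inv()*Ro.from_matrix(T)).as_rotvec()/2).round(4))
todp(pol(YAW-1.45,r=.052,z=.12))
E
```

```text
clock 13.9
tool_pos [0.5605 0.1388 0.1906]
ee_rot [ 0.8455  0.5338  0.008  -0.0133]
contact_force [-0.227   0.2674 -0.4393]
opening 0.0003
[-0.     0.025 -0.059  1.487  0.031  2.015]
[[ 0.43   0.903 -0.001]
 [ 0.902 -0.43   0.031]
 [ 0.028 -0.014 -1.   ]]
rot [-0.0042 -0.015  -0.1922]
dp to [ 0.5537 -0.0434  0.12  ] [-0.3385  0.1462  0.1298]
```

Call:
{"fn": "carry_out", "kwargs": {"dp": [[-0.045, 0.019, 0], [-0.095, 0.041, 0], [-0.15, 0.065, 0], [-0.21, 0.09, 0.01], [-0.26, 0.112, 0.04], [-0.305, 0.132, 0.08], [-0.338, 0.146, 0.11], [-0.338, 0.146, 0.13]], "delta_rot": [[-0.001, -0.002, -0.03], [-0.002, -0.004, -0.06], [-0.003, -0.008, -0.09], [-0.004, -0.012, -0.12], [-0.004, -0.015, -0.15], [-0.004, -0.015, -0.18], [-0.004, -0.015, -0.192], [-0.004, -0.015, -0.192]], "jaw": [-1, -1, -1, -1, -1, -1, -1, -1]}}

```text
clock: 14.7
tool_pos: [0.552, -0.0447, 0.1185]
ee_rot: [0.731, 0.683, -0.001, -0.001]
contact_force: [-0.1, 1.5, 0.9]
opening: 0.0
grip_force: 0.0
```

```bash
python3 - <<'E'
from h import *
s=st();print(np.round(s["q"],3));R=Ro.from_quat(s["ee_rot"]);print(R.as_matrix().round(3))
ang();todp(pol(YAW-1.5,r=.052,z=.096));mark(shot("side"),.091)
E
```

```text
clock 14.7
tool_pos [ 0.552  -0.0447  0.1185]
ee_rot [ 7.308e-01  6.826e-01 -7.000e-04 -7.000e-04]
contact_force [-0.0965  1.4691  0.9458]
opening 0.0
[-3.170e-01 -2.400e-02 -2.390e-01  1.358e+00 -1.000e-03  1.322e+00]
[[ 0.068  0.998 -0.002]
 [ 0.998 -0.068  0.   ]
 [-0.    -0.002 -1.   ]]
phi -1.482256359220477 r 0.0532202591758534
dp to [ 0.5511 -0.0435  0.096 ] [ 0.0023 -0.002   0.0451]
mark -0.014 peak 198 med 75 at px [301.4 208.4]
```

Call:
{"fn": "carry_out", "kwargs": {"dp": [[0.002, 0, 0.015], [0.002, 0, 0.03], [0.002, 0, 0.038], [0.002, 0, 0.042], [0.002, 0, 0.045], [0.002, 0, 0.047], [0.002, 0, 0.048], [0.002, 0, 0.048]], "delta_rot": [[0, 0, 0], [0, 0, 0], [0, 0, 0], [0, 0, 0], [0, 0, 0], [0, 0, 0], [0, 0, 0], [0, 0, 0]], "jaw": [-1, -1, -1, -1, -1, -1, -1, -1]}}

```text
clock: 15.55
tool_pos: [0.5529, -0.0417, 0.0959]
ee_rot: [0.73, 0.684, -0.0, -0.0]
contact_force: [0.1, 0.5, -0.8]
opening: 0.0
grip_force: 0.0
```

Call:
{"fn": "carry_out", "kwargs": {"dp": [[0, 0, 0.001], [0, 0, 0.002], [0, 0, 0.003], [0, 0, 0.004], [0, 0, 0.005], [0, 0, 0.006], [0, 0, 0.006], [0, 0, 0.006]], "delta_rot": [[0, 0, 0], [0, 0, 0], [0, 0, 0], [0, 0, 0], [0, 0, 0], [0, 0, 0], [0, 0, 0], [0, 0, 0]], "jaw": [-1, -1, -1, -1, -1, -1, -1, -1]}}

```text
clock: 16.35
tool_pos: [0.553, -0.0418, 0.0936]
ee_rot: [0.73, 0.684, -0.0, -0.0]
contact_force: [-2.5, 1.7, 7.6]
opening: 0.0
grip_force: 3.5
```

Call:
{"fn": "carry_out", "kwargs": {"dp": [[0, 0, 0.0005], [0, 0, 0.001], [0, -0.001, 0.001], [0, -0.002, 0.001], [0, -0.0035, 0.001], [0, -0.005, 0.001], [0, -0.006, 0.001], [0, -0.006, 0.001]], "delta_rot": [[0, 0, 0], [0, 0, 0], [0, 0, 0], [0, 0, 0], [0, 0, 0], [0, 0, 0], [0, 0, 0], [0, 0, 0]], "jaw": [-1, -1, -1, -1, -1, -1, -1, -1]}}

```text
clock: 17.15
tool_pos: [0.5514, -0.0419, 0.0936]
ee_rot: [0.73, 0.684, 0.001, 0.001]
contact_force: [3.5, -0.3, 4.8]
opening: 0.0002
grip_force: 2.9
```

```bash
python3 - <<'E'
from h import *
st();b=shot("side");mark(b,.091);hubmark(b,.091)
E
```

```text
clock 17.15
tool_pos [ 0.5514 -0.0419  0.0936]
ee_rot [0.7299 0.6836 0.0009 0.0012]
contact_force [ 3.5445 -0.2834  4.7945]
opening 0.0002
mark -0.013 peak 200 med 75 at px [301.4 208.4]
hub [0.5511 0.0081 0.091 ] mark px [300.8 208.6] 33 ang -0.057 r 0.0504 tip px [289.85714286 209.28571429] ang -0.06 r 0.0725 diff 0.003
```

Call:
{"fn": "carry_out", "kwargs": {"dp": [[0, 0, 0.001], [0, 0, 0.0018], [0, -0.001, 0.0018], [0, -0.002, 0.0018], [0, -0.003, 0.0018], [0, -0.004, 0.0018], [0, -0.004, 0.0018], [0, -0.004, 0.0018]], "delta_rot": [[0, 0, 0], [0, 0, 0], [0, 0, 0], [0, 0, 0], [0, 0, 0], [0, 0, 0], [0, 0, 0], [0, 0, 0]], "jaw": [-1, -1, -1, -1, -1, -1, -1, -1]}}

```text
clock: 18.0
tool_pos: [0.5502, -0.0419, 0.0934]
ee_rot: [0.73, 0.684, 0.001, 0.002]
contact_force: [4.8, -0.2, 8.6]
opening: -0.0001
grip_force: 4.1
```

```bash
python3 - <<'E'
from h import *
st();b=shot("side");mark(b,.091);hubmark(b,.091)
E
```

```text
clock 18.0
tool_pos [ 0.5502 -0.0419  0.0934]
ee_rot [0.7299 0.6835 0.0014 0.0019]
contact_force [ 4.8379 -0.2152  8.579 ]
opening -0.0001
mark -0.032 peak 203 med 75 at px [301.4 208.2]
hub [0.5511 0.0082 0.091 ] mark px [299.8 208.2] 36 ang -0.081 r 0.0525 tip px [289.85714286 209.28571429] ang -0.061 r 0.0725 diff -0.02
```

Call:
{"fn": "carry_out", "kwargs": {"dp": [[0, -0.0005, 0], [0, -0.001, 0], [0, -0.001, 0], [0, -0.001, -0.006], [0, -0.001, -0.03], [0, -0.001, -0.08], [0, -0.001, -0.15], [0, -0.001, -0.2]], "delta_rot": [[0, 0, 0], [0, 0, 0], [0, 0, 0], [0, 0, 0], [0, 0, 0], [0, 0, 0], [0, 0, 0], [0, 0, 0]], "jaw": [-1, -1, -1, -1, -1, -1, -1, -1]}}

```text
clock: 18.85
tool_pos: [0.5474, -0.0414, 0.1938]
ee_rot: [0.73, 0.684, -0.0, 0.0]
contact_force: [1.3, -0.8, 0.4]
opening: -0.0
grip_force: 0.0
```

```bash
python3 - <<'E'
from h import *
st();b=shot("side");mark(b,.091);hubmark(b,.091)
u=np.array([-np.sin(YAW),np.cos(YAW)]);todp(np.r_[C[:2]+.170*u,.19])
E
```

```text
clock 18.85
tool_pos [ 0.5474 -0.0414  0.1938]
ee_rot [ 7.299e-01  6.835e-01 -1.000e-04  0.000e+00]
contact_force [ 1.3074 -0.772   0.3747]
opening -0.0
mark -0.041 peak 200 med 76 at px [301.4 208.1]
hub [0.5511 0.0081 0.091 ] mark px [300.3 208.1] 36 ang -0.087 r 0.0517 tip px [289.85714286 209.28571429] ang -0.06 r 0.0725 diff -0.028
dp to [0.5607 0.1782 0.19  ] [ 0.4407 -0.0054  0.0153]
```

Moved by the intended -0.028. Now going beyond the bolt tab, then checking from the top.

Call:
{"fn": "carry_out", "kwargs": {"dp": [[0.05, 0, 0], [0.11, -0.001, 0], [0.18, -0.002, 0], [0.25, -0.003, 0], [0.32, -0.004, 0], [0.38, -0.005, 0], [0.42, -0.005, 0], [0.441, -0.005, 0]], "delta_rot": [[0, 0, 0], [0, 0, 0], [0, 0, 0], [0, 0, 0], [0, 0, 0], [0, 0, 0], [0, 0, 0], [0, 0, 0]], "jaw": [-1, -1, -1, -1, -1, -1, -1, -1]}}

```text
clock: 19.7
tool_pos: [0.559, 0.1804, 0.1915]
ee_rot: [0.729, 0.684, -0.0, -0.001]
contact_force: [0.8, 0.0, 0.4]
opening: -0.0001
grip_force: 0.0
```

```bash
python3 - <<'E'
from h import *
st()
a=shot("top");m,p=fine(a)
M=np.array([ray(a,(c,r),.091) for r,c,_ in m]);P=np.array([ray(a,(c,r),.087) for r,c,_ in p])
cf=np.polyfit(M[:,0],M[:,1],1);pf=np.polyfit(P[:,0],P[:,1],1)
print("mark slope",np.arctan(cf[0]),"y at c",np.polyval(cf,.5508),"tip: mark",np.polyval(cf,.6197),"ptr",np.polyval(pf,.6197))
u=np.array([-np.sin(YAW),np.cos(YAW)]);todp(np.r_[C[:2]+.168*u,.077])
E
```

```text
clock 19.7
tool_pos [0.559  0.1804 0.1915]
ee_rot [ 7.293e-01  6.842e-01 -4.000e-04 -6.000e-04]
contact_force [0.7676 0.0078 0.3893]
opening -0.0001
mark slope -0.060420684415605545 y at c 0.009580146661668662 tip: mark 0.005412088217077553 ptr 0.0048246524903701946
dp to [0.5606 0.1762 0.077 ] [-0.0093  0.0041  0.2287]
```

Mark and pointer now agree (slope -0.060, 0.6 mm at the tip). Descending outside the tab.

Call:
{"fn": "carry_out", "kwargs": {"dp": [[0, 0.002, 0.03], [0, 0.003, 0.07], [0, 0.003, 0.11], [0, 0.003, 0.15], [0, 0.003, 0.185], [0, 0.003, 0.21], [0, 0.003, 0.225], [0, 0.003, 0.225]], "delta_rot": [[0, 0, 0], [0, 0, 0], [0, 0, 0], [0, 0, 0], [0, 0, 0], [0, 0, 0], [0, 0, 0], [0, 0, 0]], "jaw": [-1, -1, -1, -1, -1, -1, -1, -1]}}

```text
clock: 20.55
tool_pos: [0.5601, 0.1781, 0.0777]
ee_rot: [0.73, 0.683, -0.001, -0.001]
contact_force: [-0.8, -0.8, -0.2]
opening: 0.0001
grip_force: 0.0
```

```bash
python3 - <<'E'
from h import *
st();u=np.array([-np.sin(YAW),np.cos(YAW)])
p=monitor.sense()["tool_pos"][:2]-C[:2];print("machine y",p@u,"x",p@np.array([np.cos(YAW),np.sin(YAW)]))
E
```

```text
clock 20.55
tool_pos [0.5601 0.1781 0.0777]
ee_rot [ 0.7301  0.6833 -0.001  -0.0009]
contact_force [-0.8481 -0.8144 -0.19  ]
opening 0.0001
machine y 0.1699096727258897 x -0.0005483148963998538
```

Call:
{"fn": "carry_out", "kwargs": {"dp": [[-0.012, 0, 0], [-0.026, 0, 0], [-0.036, 0, 0], [-0.044, 0, 0], [-0.052, 0, 0], [-0.06, 0, 0], [-0.068, 0, 0], [-0.076, 0, 0]], "delta_rot": [[0, 0, 0], [0, 0, 0], [0, 0, 0], [0, 0, 0], [0, 0, 0], [0, 0, 0], [0, 0, 0], [0, 0, 0]], "jaw": [-1, -1, -1, -1, -1, -1, -1, -1]}}

```text
clock: 21.35
tool_pos: [0.5584, 0.1407, 0.079]
ee_rot: [0.73, 0.684, -0.0, -0.0]
contact_force: [1.1, 2.7, 2.3]
opening: -0.0001
grip_force: 1.7
```

```bash
python3 - <<'E'
from h import *
st();b=shot("side");mark(b,.091)
m=blob(b,(100,120,60),(130,255,255),(300,225,345,285));print("blue",cv2.boundingRect(m))
E
```

```text
clock 21.35
tool_pos [0.5584 0.1407 0.079 ]
ee_rot [ 7.299e-01  6.836e-01 -0.000e+00 -3.000e-04]
contact_force [1.1373 2.6633 2.3449]
opening -0.0001
mark -0.534 peak 139 med 38 at px [306.5 200.4]
blue (327, 258, 3, 10)
```

Sliding at about 3 N. Continuing slowly to the stop.

Call:
{"fn": "carry_out", "kwargs": {"dp": [[-0.003, 0, 0], [-0.006, 0, 0], [-0.009, 0, 0], [-0.012, 0, 0], [-0.014, 0, 0], [-0.016, 0, 0], [-0.017, 0, 0], [-0.017, 0, 0]], "delta_rot": [[0, 0, 0], [0, 0, 0], [0, 0, 0], [0, 0, 0], [0, 0, 0], [0, 0, 0], [0, 0, 0], [0, 0, 0]], "jaw": [-1, -1, -1, -1, -1, -1, -1, -1]}}

```text
clock: 22.2
tool_pos: [0.5579, 0.1342, 0.079]
ee_rot: [0.729, 0.684, 0.001, -0.002]
contact_force: [2.0, 12.8, 1.6]
opening: -0.0
grip_force: 6.3
```

12.8 N indicates the stop. Backing off and lifting to verify.

Call:
{"fn": "carry_out", "kwargs": {"dp": [[0.005, 0, 0], [0.02, 0, 0], [0.045, 0, 0], [0.07, 0, 0], [0.08, 0, -0.04], [0.08, 0, -0.1], [0.08, 0, -0.17], [0.08, 0, -0.23]], "delta_rot": [[0, 0, 0], [0, 0, 0], [0, 0, 0], [0, 0, 0], [0, 0, 0], [0, 0, 0], [0, 0, 0], [0, 0, 0]], "jaw": [-1, -1, -1, -1, -1, -1, -1, -1]}}

```text
clock: 23.0
tool_pos: [0.5604, 0.1732, 0.1955]
ee_rot: [0.73, 0.684, -0.0, -0.0]
contact_force: [0.1, 0.0, 1.6]
opening: 0.0
grip_force: 0.0
```

```bash
python3 - <<'E'
from h import *
st()
a=shot("top");m,p=fine(a);b=shot("side");mark(b,.091)
M=np.array([ray(a,(c,r),.091) for r,c,_ in m]);P=np.array([ray(a,(c,r),.087) for r,c,_ in p])
cf=np.polyfit(M[:,0],M[:,1],1);pf=np.polyfit(P[:,0],P[:,1],1)
print("mark slope",np.arctan(cf[0]),"tip: mark",np.polyval(cf,.6197),"ptr",np.polyval(pf,.6197))
a0=np.load("top0.npy",allow_pickle=True).item();b0=np.load("side0.npy",allow_pickle=True).item()
t=[]
for s in(a0,a):
    c,n=cen(blob(s,(100,120,60),(130,255,255),(225,180,262,210)));t.append(ray(s,c,.092)[:2]);print(c,n)
print("top travel",np.linalg.norm(t[1]-t[0]),"dist",np.linalg.norm(t[1]-C[:2]))
t=[]
for s in(b0,b):
    q=blob(s,(100,120,60),(130,255,255),(300,225,345,290));x,y,w,h=cv2.boundingRect(q);c,n=cen(q);print((x,y,w,h),n);t.append([ray(s,c,.08)[:2],ray(s,(x+w/2,y+h),.06)[:2]])
t=np.array(t);print("side travel",np.linalg.norm(t[1]-t[0],axis=1))
A=cv2.resize(a["img"][135:255,220:400,::-1],None,fx=2.2,fy=2.2);B=cv2.resize(b["img"][150:300,250:400,::-1],None,fx=2.6,fy=2.6)
w=np.zeros((400,800,3),np.uint8);w[:A.shape[0],:A.shape[1]]=A;w[:B.shape[0],405:405+B.shape[1]]=B
cv2.imwrite("pics/c3.png",w)
E
```

```text
clock 23.0
tool_pos [0.5604 0.1732 0.1955]
ee_rot [ 7.297e-01  6.838e-01 -2.000e-04 -2.000e-04]
contact_force [0.1219 0.0484 1.6397]
opening 0.0
mark 1.361 peak 164 med 68 at px [319. 228.]
mark slope -0.06125388736449674 tip: mark 0.005402347892450615 ptr 0.004831179396123642
[234.85106383 193.4787234 ] 94
[247.61702128 194.39361702] 94
top travel 0.024236609893774318 dist 0.10693002463111871
(311, 259, 17, 18) 256
(313, 249, 17, 17) 258
side travel [0.02426889 0.02427575]
```

View pics/c3.png

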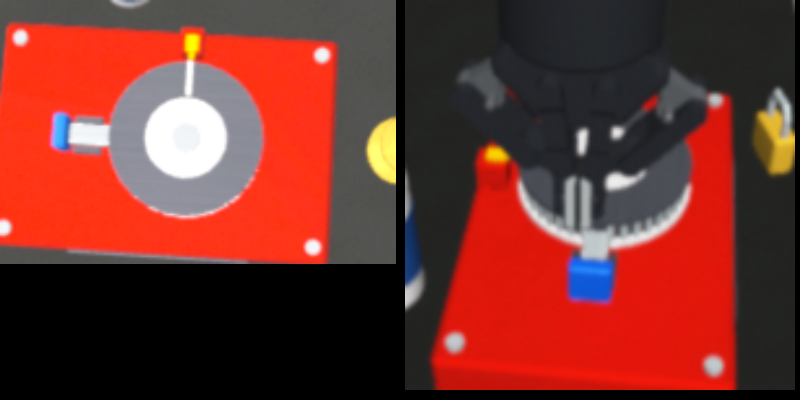

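The bolt travelled 24.2 mm in both views, so it is fully home, and its nose meets the rim at (108,135). The mark (190,65) faces the pointer (191,50). The tool is clear at z≈0.195, so I'm handing in.

```bash
python3 -c "
from h import *
print(job.finish_job())"
```

```text
the job is handed in; nothing more can be done
None
```

The wheel's mark faces the pointer to within about 0.6 mm at its tip. The bolt was then pushed fully home (24.2 mm in both camera views), and the job was handed in at about 23 s with the arm clear. No force reading taken at the end of a move was above 15 N on the wheel or 13 N on the bolt.

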